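# Snap a stud home in a wing-rib bracket with the bench squeezer

### The arm

A 6-joint arm with a two-finger parallel gripper is mounted at the origin on the work surface. World frame = base frame: x ahead of the robot, y to its left, z up, the work surface at z = 0. Lengths are in m, angles in degrees, forces in N, time in s.
With the tool pointing down it reaches from about 0.375 to 0.9 m from the base axis. Payload 3.1 kg.
Tool frame: the origin (TCP) lies at the very end of the fingers, on their centre line; the grasp point (between the pads) lies 19 mm behind it; z points along the fingers, y is the direction in which the jaws open and shut (so a half turn about z gives the same grasp; the last joint's range is limited). The gripper opens to 87 mm and grips with 3 to 60 N. Pads are 19 mm wide; open, the fingers measure 117 mm over their backs; the gripper's body (75 mm by 190 mm) begins 51 mm behind the grasp point.
Start: joints at [55.262, 30.224, 82.088, -0, 67.689, -10.227], TCP at [0.259, 0.569, 0.223] pointing down, gripper open.
Joint ranges: [-176.69, 176.69], [-43.24, 126.21], [12.49, 139.97], [-82, 262], [0, 151.66], [-163.58, 163.58]. Speed limits (degrees/s): [159.86, 159.86, 180, 180, 180, 180].

### API

Orientations are given as a 3x3 rotation matrix whose columns are the frame's x, y, z axes.
In Python, from rig import readout, capture, camera_model, bot, spot_in, regions_of gives the robot as it stands.
- The arm moves only by the tool send_rows, never from a script. Its argument "moves" is a list that holds one entry, the list of rows, each a list of 7 numbers: the turn, a rotation vector about the tool's x, y, z in degrees, then the shift along the tool's x, y, z in cm, then the opening, from -1 (shut) to 1 (fully open). A call has exactly 5 rows; each row shifts and turns the commanded pose from where the row before left it, along the tool's axes as they then stand; what a row does not reach is not made up. A row lasts 1/10 s, in which the tool goes at most 50 mm and 8.59 degrees, less where a joint would pass 70% of its speed; a pose out of reach is approached as far as the arm can. A call with a gripper value outside its range is refused whole. The fingers move at their own pace and stop on an object; the grip force is fixed at half the most. Time passes only in rows, so rows that do not move let the fingers close, or fill a call up. It gives the time, the measured TCP pose, the force and the opening at its end, in the units of the state.
- readout.read_state(): the state, without advancing time (a new reading comes with each control period).
- capture(name): name is "side" or "top"; returns the picture (384x512x3 uint8, blue, green, red); there is no depth.
- camera_model(name): a dict with "camera_matrix" (3x3 intrinsics, pixels), "pose" (4x4, takes a point from camera to world coordinates). Camera axes: x right, y up, looking along -z (the intrinsics and any distortion apply to the point x, -y, -z); pixel columns grow to the right and rows downward; lengths in m; the calibration is good to about 2 mm. A picture is of the moment at which its call begins. camera_model takes no time and is no camera call.
- bot.hand_in(): hands the job in, once; it reports no verdict.
Trained networks look in the newest picture that a camera, given by its name, has taken for a name from the list of things; names that differ only in an ending like _2 or _b are one class to them, and where a whole thing is asked for, a point or a joint stands for the part that bears it (a point fixed in the world has none). Each returns a list of dicts, best first, with "p" (0 to 1); they miss things now and then, are a little off and sometimes report something else, mostly with a low value. They report only what shows in the picture. A call takes as long as a camera call. They do not tell look-alikes from the thing itself.
- spot_in(camera, thing): "location" ([x, y, z] in m, in world coordinates, good to about 4 mm: the middle of the surface that is visible of it).
- regions_of(camera, thing): "mask" (384x512 bool, what is visible of it).
The state is a dict: "time_s": time; "joint_positions": joint angles; "qvel": joint speeds; "tau": joint torques, N m; "position": TCP position; "tcp_rot": TCP orientation; "force": force on the tool from outside, world axes, zero at the start; "moment": the same for the moment, N m; "opening": opening from 0.0 (shut) to 1.0 (fully open).
Only numpy, scipy, OpenCV 4.12 (cv2) and the standard library are available. Lean on these libraries where they do the work, as an engineer would, in place of code of your own. Each camera call takes 0.05 s, during which the arm holds its last target. There are 200 camera calls.

### The job

Stand the bracket that carries the proud steel stud in the squeezer's nest, then close the squeezer's two handles together, gently and by feel, until the stud's resistance peaks and gives way and it snaps home. Stop squeezing as soon as it gives, before the jaws bear hard on the bracket, then let the handles spring open and leave the bracket standing in the nest; leave the other things where they are.

Things in the scene. Friction and masses are not known exactly. Their poses are not given: they have to be found in the camera images.
- bracket: Loose light-green bracket, 90 g, upright. H-shaped foot 44 (x) x 34 (y) x 4 mm (only 17 mm in y for its middle 20 mm of x), origin at its underside's centre. On it stands a plate 36 mm wide (x), 8 mm thick (y -8.5 to -0.5 mm), top 75 mm up; a steel stud stands out of its +y face. Take it by the plate's broad faces, over 40 mm up, clear of the stud. Start yaw within 0.5 rad of 0.
- stud_head (a point): Centre of the outer face of the stud's round steel head (15 mm across, 3 mm thick), 24 mm above the bracket's underside. At the start it lies 9 mm out from the plate's +y face, snapped home 3 mm.
- stud (a joint): How far the stud is pushed in: 0 proud, 0.006 m snapped home. It resists with up to about 19 N, the most 3 to 4.5 mm in; near 5 mm it gives and pulls itself home, up to 1 mm ahead of the jaw. Let go before that, it springs back to 0. At 6 mm it is on a hard stop.
- squeezer: Steel pliers-like squeezer fixed to the table, base plate 8 mm high. Origin on the table under its vertical pivot; +x points to jaws and nest, -x to the two handles. Highest point 48 mm. Jaws lie 23 to 42 mm up; open, the domed tips stand 12.5 mm either side of the nest's centre. The +y tip is on a screw, backed off 0 to 8 mm more, unmeasured: the opening at which the stud gives is unknown.
- nest (a point): Centre of the nest's floor, 45 mm along the squeezer's +x from its origin, 8 mm above the table: a pocket 49 (x) x 50 (y) mm inside, walls 8 mm high, that takes the bracket's foot with the bracket's x along the squeezer's x (stud towards either jaw). The bracket may shift in y as the jaws close.
- handle_gap (a point): Point midway between the handles, 95 mm along the squeezer's -x from its origin, 32 mm above the bare table: the place to set a finger outside each handle from above and close them along the squeezer's y.
- handle_l_grip (a point): Middle of the left (+y) black handle at its grip place, 95 mm from the pivot, 32 mm up. Handles are bars 7 mm thick, 20 mm high (22 to 43 mm above the table), ending 130 mm from the pivot. Open, they measure about 66 mm over their outer faces here; the stud gives somewhere between 21 and 37 mm, and the jaws bear too hard some 5 mm later.
- anvil: Domed steel tip (12 mm across) of the right (-y) jaw, fixed to it; origin at the centre of the dome, 6 mm behind its tip, 32 mm above the table. It moves with the left handle. The bracket is squeezed between it and the screw die opposite.
- handle_r_grip (a point): The same on the right (-y) handle.
- handle_l (a joint): Angle by which the left handle is closed: 0 sprung open, 0.27 rad at its stop. The handles are geared and close equally. At the grip place the return spring takes about 1.5 N a handle, the stud up to 10 N more, falling back sharply when it gives. A grip of 20 N held on after that overloads the bracket: over 25 N between jaws and bracket spoils it.
- plain_bracket: Bystander: loose green bracket like the other but lower (55 mm) and wider (56 mm foot), without a stud. It and the studded bracket may have changed places. Origin under its foot.
- spray_can: Bystander: spray can, 56 mm diameter, 150 mm high, origin under its centre.
- parts_bin: Bystander: open grey bin 100 x 130 x 50 mm, origin under its centre.
- screwdriver: Bystander: screwdriver lying on the table, origin at its middle.
Mind the look-alikes: they are no part of the job. What is shaped like the bracket but blue or pink is not meant.

How it is judged:
By the outcome, as a careful person would: the job done as asked, in the order asked, and still so for the second after the job is handed in, with the robot touching nothing.
It also fails if it takes over 67 s, if anything falls off the work surface, if the arm or the gripper's body presses on something with over 40 N, if the wrist force passes 120 N, or if a joint passes its speed limit or range.

## Working session

There is one attempt and no reset: what is moved stays moved. The work goes in short steps, Python scripts to look and compute and a tool call to move; the robot and the scene stay as the last step left them, time stands still between calls to the robot, and variables do not carry over. Pictures are saved under pics/ and viewed, about 8 in all and at most 12, crops included, and the job is handed in when it is done.

Besides the shell and the picture viewer there is one more tool, called after "Request:" as name(argument=value, ...) on one line, values as JSON. send_rows: Moves the arm, as the interface text tells. Its arguments: {"type":"object","properties":{"moves":{"type":"array","items":{"type":"array","items":{"type":"array","items":{"type":"number"}}}}},"required":["moves"]}

```bash
mkdir -p pics; ls; python3 - <<'E'
from rig import *
import cv2,numpy as np
for c in ("side","top"):
    im=capture(c); cv2.imwrite(f"pics/{c}0.png",im)
    m=camera_model(c); print(c,np.round(m["camera_matrix"],1).tolist(),np.round(m["pose"],3).tolist(),[k for k in m])
    for t in ("bracket","stud_head","plain_bracket","squeezer","handle_l_grip","handle_r_grip","anvil"):
        print(c,t,[(np.round(d["location"],3).tolist(),round(d["p"],2)) for d in spot_in(c,t)][:4])
s=readout.read_state();print(s)
E
```

```text
pics
side [[494.0, 0.0, 248.4], [0.0, 494.0, 197.7], [0.0, 0.0, 1.0]] [[0.995, 0.065, -0.078, 0.468], [-0.101, 0.513, -0.852, -0.962], [-0.016, 0.856, 0.517, 0.632], [0.0, 0.0, 0.0, 1.0]] ['camera_matrix', 'pose']
side bracket [([0.502, -0.304, 0.043], 0.88), ([0.475, -0.394, 0.034], 0.88), ([0.413, -0.302, 0.036], 0.68), ([0.53, -0.044, 0.036], 0.44)]
side stud_head []
side plain_bracket [([0.484, 0.235, 0.026], 0.92)]
side squeezer [([0.567, -0.069, 0.028], 0.95)]
side handle_l_grip [([0.524, -0.043, 0.033], 0.64)]
side handle_r_grip [([0.534, -0.084, 0.036], 0.62), ([0.565, -0.07, 0.027], 0.57)]
side anvil []
top [[396.6, 0.0, 254.5], [0.0, 396.6, 195.9], [0.0, 0.0, 1.0]] [[-0.017, 0.981, -0.196, 0.355], [-1.0, -0.017, -0.001, -0.035], [-0.004, 0.195, 0.981, 1.105], [0.0, 0.0, 0.0, 1.0]] ['camera_matrix', 'pose']
top bracket [([0.579, -0.049, 0.008], 0.68), ([0.476, -0.381, 0.028], 0.51), ([0.499, -0.296, 0.026], 0.48), ([0.418, -0.292, 0.039], 0.47)]
top stud_head [([0.585, -0.053, 0.01], 0.48)]
top plain_bracket [([0.485, 0.236, -0.0], 0.66)]
top squeezer [([0.579, -0.051, 0.005
[... 229 characters left out ...]
  8.20877144e+01, -1.54125763e-03,
        6.76891280e+01, -1.02266414e+01]), 'qvel': array([-0.00515881,  0.01450684, -0.04198584, -0.02030549, -0.18473491,
       -0.01912867]), 'tau': array([-3.67580451e-04, -4.39958453e+01, -1.76975977e+01,  6.34325808e-02,
        5.07002464e-02, -1.40293400e-05]), 'position': array([0.25924824, 0.56866949, 0.22254433]), 'tcp_rot': array([[-9.09888702e-01,  4.14852443e-01,  1.33099021e-05],
       [ 4.14852442e-01,  9.09888702e-01, -2.44790346e-05],
       [-2.22657168e-05, -1.67515517e-05, -1.00000000e+00]]), 'force': array([-0.41660448,  0.56412625,  0.13644833]), 'moment': array([-0.04005277, -0.05333756, -0.01278647]), 'opening': 1.0004221419929602}
```

View pics/side0.png

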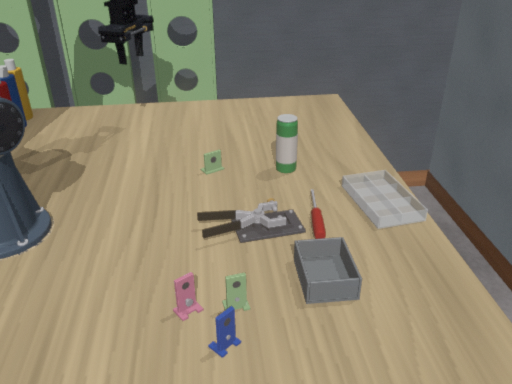

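View pics/top0.png

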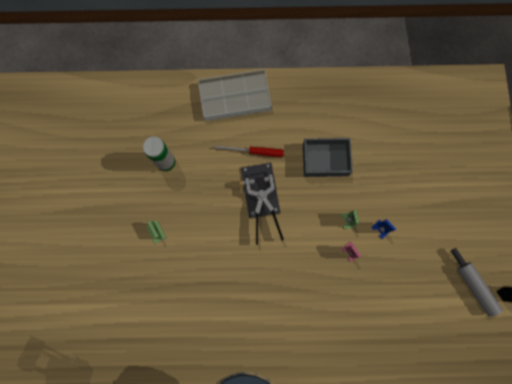

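Side view: light-green tall at (236,292), pink (186,295) and blue (227,330) look-alikes, low green plain one (213,162). The green one at (236,292) fits. I'll confirm it in an enlarged crop together with the squeezer.

```bash
python3 - <<'E'
import cv2,numpy as np
s=cv2.imread("pics/side0.png");t=cv2.imread("pics/top0.png")
f=lambda im,x,y,w,h,W,H:cv2.resize(im[y:y+h,x:x+w],(W,H),interpolation=cv2.INTER_CUBIC)
a=np.hstack([f(s,200,262,60,60,300,300),f(s,190,190,125,60,500,240).__class__ and cv2.copyMakeBorder(f(s,190,190,125,60,500,240),0,60,0,0,0)])
b=np.hstack([f(t,335,200,40,40,300,300),cv2.copyMakeBorder(f(t,230,155,75,100,225,300),0,0,0,275,0)])
cv2.imwrite("pics/c1.png",np.vstack([a,b]))
E
```

```text
(no output)
```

View pics/c1.png

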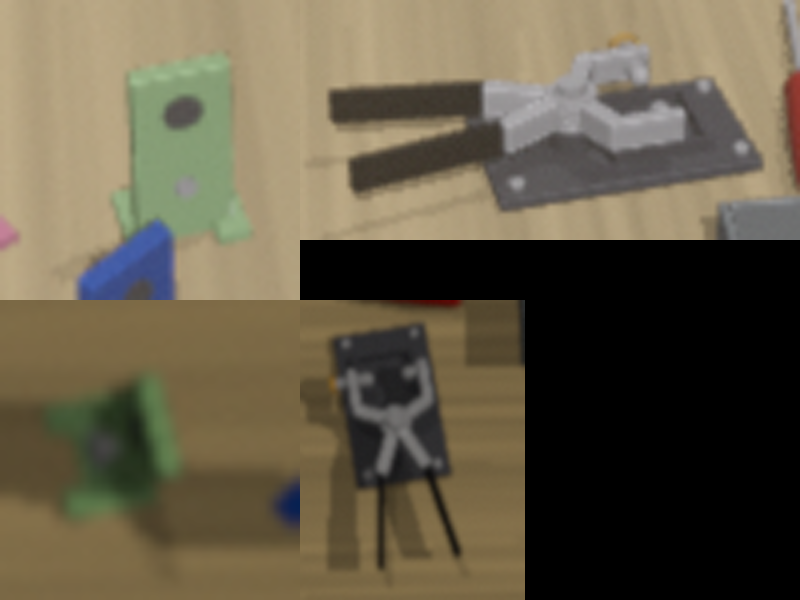

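Confirmed: the light-green tall bracket at side (236,292), with the steel stud on its far (+y) face and the tail disc on the near face. Squeezer jaws point away from the robot. Next: enlarge the squeezer to pick landmarks.

```bash
python3 - <<'E'
import cv2,numpy as np
s=cv2.imread("pics/side0.png");t=cv2.imread("pics/top0.png")
g=lambda im:np.clip(255*(im/255.)**.6,0,255).astype(np.uint8)
a=cv2.resize(s[195:243,190:320],None,fx=6,fy=6,interpolation=cv2.INTER_CUBIC)
b=cv2.resize(cv2.rotate(t[158:250,236:286],cv2.ROTATE_90_CLOCKWISE),None,fx=6,fy=6,interpolation=cv2.INTER_CUBIC)
o=np.zeros((600,800,3),np.uint8);o[:288,:780]=g(a);o[300:600,:552]=g(b)
cv2.imwrite("pics/c2.png",o)
E
```

```text
(no output)
```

View pics/c2.png

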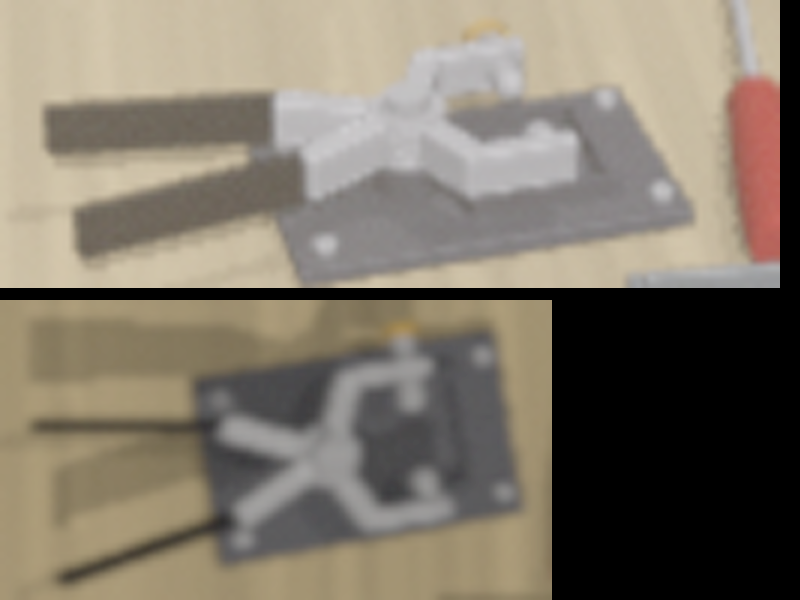

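```bash
cat > h.py <<'E'
import numpy as np,cv2
from rig import *
def px(c,P):
    m=camera_model(c);T=m["pose"];q=T[:3,:3].T@(np.asarray(P,float)-T[:3,3]);k=m["camera_matrix"]
    return np.array([k[0,0]*q[0]/-q[2]+k[0,2],k[1,1]*-q[1]/-q[2]+k[1,2]])
def ray(c,uv,z):
    m=camera_model(c);T=m["pose"];k=m["camera_matrix"]
    d=T[:3,:3]@np.array([(uv[0]-k[0,2])/k[0,0],-(uv[1]-k[1,2])/k[1,1],-1.]);o=T[:3,3]
    return o+d*(z-o[2])/d[2]
E
python3 - <<'E'
from h import *
T=lambda u,v:(236+(v-300)/6-.5, 249-(u/6-.5))
S=lambda u,v:(190+u/6-.5,195+v/6-.5)
R=lambda a:np.round(a*1000,1)
for n,u,v,z in [("hLend",33,427,.0425),("hRend",62,580,.0425),("pivot",337,455,.047),("c1",493,330,.008),("c2",522,508,.008),("c3",222,562,.008),("c4",195,380,.008),("anv",425,483,.04),("scr",412,400,.04),("nestfar",455,430,.008)]:
    print("top",n,R(ray("top",T(u,v),z)))
for n,u,v,z in [("hLendtop",45,105,.043),("hLendbot",53,152,.022),("hRtop",75,210,.043),("hRbot",85,258,.022),("pivot",407,97,.047),("c1",618,87,.008),("c2",692,218,.008),("c3",305,280,.008),("nestfar-near",605,175,.016),("nestfar-far",558,105,.016)]:
    print("side",n,R(ray("side",S(u,v),z)))
# bracket mask boundary
E
```

```text
top hLend [436.1 -37.7  42.5]
top hRend [ 447.8 -106.    42.5]
top pivot [572.9 -52.8  47. ]
top c1 [657.9   4.6   8. ]
top c2 [670.7 -80.6   8. ]
top c3 [ 525.3 -102.2    8. ]
top c4 [514.1 -17.2   8. ]
top anv [615.5 -66.6  40. ]
top scr [610.  -28.3  40. ]
top nestfar [638.4 -42.7   8. ]
side hLendtop [438.6 -37.7  43. ]
side hLendbot [440.1 -37.6  22. ]
side hRtop [ 448.2 -106.9   43. ]
side hRbot [ 450.3 -106.5   22. ]
side pivot [570.6 -55.1  47. ]
side c1 [660.2   2.2   8. ]
side c2 [671.3 -89.    8. ]
side c3 [ 527.5 -109.9    8. ]
side nestfar-near [642.3 -69.1  16. ]
side nestfar-far [632.8 -19.9  16. ]
```

```bash
python3 - <<'E'
from h import *
R=lambda a:np.round(a*1000,1)
S=lambda u,v:(200+u/5-.5,262+v/5-.5)
T=lambda u,v:(335+u/7.5-.5,200+(v-300)/7.5-.5)
for n,u,v in [("fl",130,83),("fr",231,68),("bl",134,69),("br",226,55)]: print("side",n,R(ray("side",S(u,v),.075)))
for n,u,v in [("far-l",140,380),("far-r",158,376),("near-r",180,468),("near-l",160,474)]: print("top",n,R(ray("top",T(u,v),.075)))
print("top stud",R(ray("top",T(103,447),.024)))
for c in("side","top"):
    for d in regions_of(c,"bracket")[:3]:
        ys,xs=np.where(d["mask"]);print(c,d["p"],xs.min(),xs.max(),ys.min(),ys.max())
# green plate-top pixels in side crop: PCA of rows for mask
E
```

```text
side fl [ 486.4 -305.1   75. ]
side fr [ 521.7 -301.3   75. ]
side bl [ 488.3 -297.8   75. ]
side br [ 520.7 -294.2   75. ]
top far-l [ 517.8 -292.5   75. ]
top far-r [ 519.1 -298.9   75. ]
top near-r [ 486.5 -304.4   75. ]
top near-l [ 484.6 -297.3   75. ]
top stud [ 501.3 -290.1   24. ]
side 0.98 223 247 274 308
side 0.72 173 202 273 320
side 0.64 209 241 307 356
top 0.63 342 360 242 260
top 0.62 341 358 210 228
top 0.57 372 395 219 237
```

Request:
send_rows(moves=[[[0,0,-8.2,0,0,0,1],[0,0,-8.2,0,0,0,1],[0,0,-8.2,0,0,0,1],[0,0,-8.3,0,0,0,1],[0,0,0,-0.57,-4.4,0,1]]])

```text
time_s: 1.4
position: [0.2714, 0.5297, 0.2227]
tcp_rot: [[-0.988, -0.152, 0.002], [-0.152, 0.988, 0.005], [-0.003, 0.005, -1.0]]
force: [1.3, 0.1, 0.4]
opening: 0.998
```

Request:
send_rows(moves=[[[0,0,0,-0.57,-4.47,0,1],[0,0,0,-0.57,-4.47,0,1],[0,0,0,-0.57,-4.47,0,1],[0,0,0,-0.57,-4.47,0,1],[0,0,0,-0.57,-4.47,0,1]]])

```text
time_s: 1.9
position: [0.3324, 0.3075, 0.2228]
tcp_rot: [[-0.989, -0.147, 0.001], [-0.147, 0.989, 0.0], [-0.001, 0.0, -1.0]]
force: [0.6, -0.3, 0.1]
opening: 0.997
```

Request:
send_rows(moves=[[[0,0,0,-0.57,-4.47,0,1],[0,0,0,-0.57,-4.47,0,1],[0,0,0,-0.57,-4.47,0,1],[0,0,0,-0.57,-4.47,0,1],[0,0,0,-0.57,-4.47,0,1]]])

```text
time_s: 2.4
position: [0.3934, 0.0903, 0.2229]
tcp_rot: [[-0.989, -0.146, 0.001], [-0.146, 0.989, 0.0], [-0.001, -0.0, -1.0]]
force: [0.9, 0.6, -0.5]
opening: 0.998
```

Request:
send_rows(moves=[[[0,0,0,-0.57,-4.47,0,1],[0,0,0,-0.57,-4.47,0,1],[0,0,0,-0.57,-4.47,0,1],[0,0,0,-0.57,-4.47,0,1],[0,0,0,0,0,0,1]]])

```text
time_s: 2.9
position: [0.4449, -0.0873, 0.2233]
tcp_rot: [[-0.99, -0.14, 0.005], [-0.14, 0.99, -0.004], [-0.005, -0.005, -1.0]]
force: [1.1, -0.0, 0.8]
opening: 0.999
```

Request:
send_rows(moves=[[[0,0,0,-0.54,-4.36,2,0],[0,0,0,-0.54,-4.36,2,0],[0,0,0,-0.54,-4.36,2,0],[0,0,0,-0.54,-4.36,2,0],[0,0,0,-0.54,-4.36,2,0]]])

```text
time_s: 3.4
position: [0.5004, -0.294, 0.1218]
tcp_rot: [[-0.989, -0.146, -0.0], [-0.146, 0.989, 0.001], [0.0, 0.001, -1.0]]
force: [1.0, 0.5, 1.4]
opening: 0.631
```

Request:
send_rows(moves=[[[0,0,0,0,0,0,0],[0,0,0,0,0,0,0],[0,0,0,0,0,0,0],[0,0,0,0,0,0,0],[0,0,0,0,0,0,0]]])

```text
time_s: 3.9
position: [0.5002, -0.2919, 0.1235]
tcp_rot: [[-0.989, -0.147, 0.001], [-0.147, 0.989, -0.0], [-0.001, -0.001, -1.0]]
force: [-1.3, -0.5, -1.0]
opening: 0.503
```

```bash
python3 - <<'E'
from h import *
s=capture("side");t=capture("top")
p=readout.read_state()["position"];print(p,px("side",p),px("top",p))
f=lambda im,x,y,w,h,k:cv2.resize(im[y:y+h,x:x+w],None,fx=k,fy=k,interpolation=cv2.INTER_CUBIC)
cv2.imwrite("pics/c3.png",np.hstack([f(s,200,220,80,100,5),f(t,315,180,66,83,6)[:500]]) if 0 else np.hstack([f(s,200,220,80,100,5),f(t,315,180,80,100,5)]))
E
```

```text
[ 0.50027098 -0.29243282  0.12331145] [232.0723243  250.59447445] [358.2226994  213.98758619]
```

View pics/c3.png

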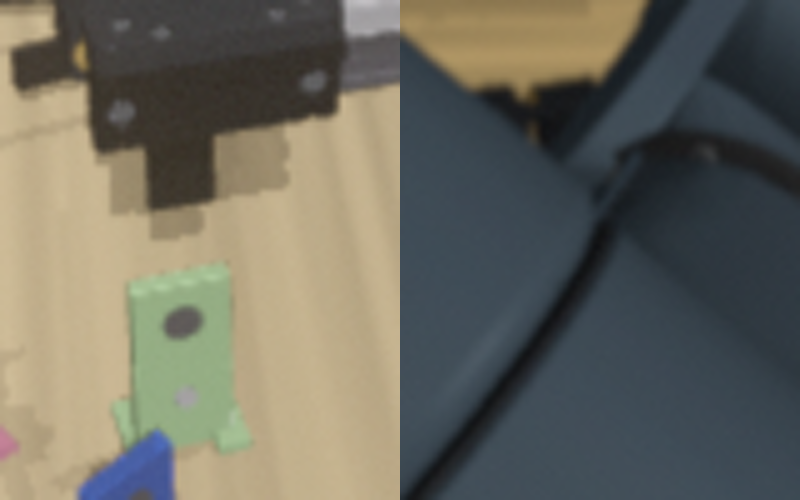

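The side view shows the fingers straddling in line above the bracket plate (finger at col ~236, plate at cols 226–246). Correct by the measured offset, descend, close.

Request:
send_rows(moves=[[[0,0,0,-0.23,-0.72,2,0],[0,0,0,0,0,2.5,0],[0,0,0,0,0,2,0],[0,0,0,0,0,1.2,0],[0,0,0,0,0,0,0]]])

```text
time_s: 4.5
position: [0.5025, -0.299, 0.0442]
tcp_rot: [[-0.989, -0.146, -0.002], [-0.146, 0.989, 0.002], [0.002, 0.003, -1.0]]
force: [-0.2, -0.6, -0.2]
opening: 0.504
```

Request:
send_rows(moves=[[[0,0,0,0,0,0,0],[0,0,0,0,0,0,-1],[0,0,0,0,0,0,-1],[0,0,0,0,0,0,-1],[0,0,0,0,0,0,-1]]])

```text
time_s: 5.0
position: [0.5036, -0.3002, 0.0461]
tcp_rot: [[-0.989, -0.146, 0.001], [-0.146, 0.989, -0.001], [-0.001, -0.001, -1.0]]
force: [-1.2, 0.4, 0.9]
opening: 0.221
```

Request:
send_rows(moves=[[[0,0,0,0,0,0,-1],[0,0,0,0,0,0,-1],[0,0,0,0,0,0,-1],[0,0,0,0,0,0,-1],[0,0,0,0,0,0,-1]]])

```text
time_s: 5.5
position: [0.5034, -0.3, 0.0457]
tcp_rot: [[-0.989, -0.146, 0.0], [-0.146, 0.989, -0.0], [-0.0, -0.0, -1.0]]
force: [0.2, 0.2, 2.3]
opening: 0.089
```

Request:
send_rows(moves=[[[0,0,0,0,0,-1,-1],[0,0,0,0,0,-2.5,-1],[0,0,0,0,0,-3,-1],[0,0,0,0,0,-3,-1],[0,0,0,0,0,-2,-1]]])

```text
time_s: 6.0
position: [0.5039, -0.3005, 0.1631]
tcp_rot: [[-0.989, -0.146, 0.002], [-0.146, 0.989, -0.002], [-0.002, -0.002, -1.0]]
force: [0.7, -1.3, -0.4]
opening: 0.091
```

Request:
send_rows(moves=[[[0,0,0,-1,1.5,0,-1],[0,0,0,-1.8,2.8,0,-1],[0,0,0,-2,3.1,0,-1],[0,0,0,-2,3.1,0,-1],[0,0,0,-2,3.1,0,-1]]])

```text
time_s: 6.5
position: [0.5708, -0.1513, 0.161]
tcp_rot: [[-0.989, -0.145, -0.0], [-0.145, 0.989, -0.0], [0.0, -0.0, -1.0]]
force: [0.7, -0.1, -0.9]
opening: 0.087
```

Request:
send_rows(moves=[[[0,0,0,-2,3.1,0,-1],[0,0,0,-2,3.1,0,-1],[0,0,0,-1.4,2.2,0,-1],[0,0,0,-0.6,1,0,-1],[0,0,0,0,0,0,-1]]])

```text
time_s: 7.0
position: [0.6164, -0.0496, 0.1607]
tcp_rot: [[-0.989, -0.148, -0.0], [-0.148, 0.989, -0.0], [0.0, -0.0, -1.0]]
force: [-0.2, -0.9, -1.3]
opening: 0.089
```

Request:
send_rows(moves=[[[0,0,0,0,0,2,-1],[0,0,0,0,0,2,-1],[0,0,0,0,0,0,-1],[0,0,0,0,0,0,-1],[0,0,0,0,0,0,-1]]])

```text
time_s: 7.5
position: [0.6168, -0.052, 0.1216]
tcp_rot: [[-0.989, -0.145, 0.002], [-0.145, 0.989, -0.001], [-0.002, -0.001, -1.0]]
force: [0.7, 0.6, -1.4]
opening: 0.089
```

```bash
python3 - <<'E'
from h import *
s=capture("side");t=capture("top");cv2.imwrite("pics/s4.png",s);cv2.imwrite("pics/t4.png",t)
p=readout.read_state()["position"];print(p,px("side",p),px("top",p))
f=lambda im,x,y,w,h,k:cv2.resize(im[y:y+h,x:x+w],None,fx=k,fy=k,interpolation=cv2.INTER_CUBIC)
cv2.imwrite("pics/c4.png",f(s,190,150,130,95,6))
E
```

```text
[ 0.61695666 -0.05158297  0.12176244] [278.53597009 178.73875234] [260.8796651  170.59354936]
```

View pics/c4.png

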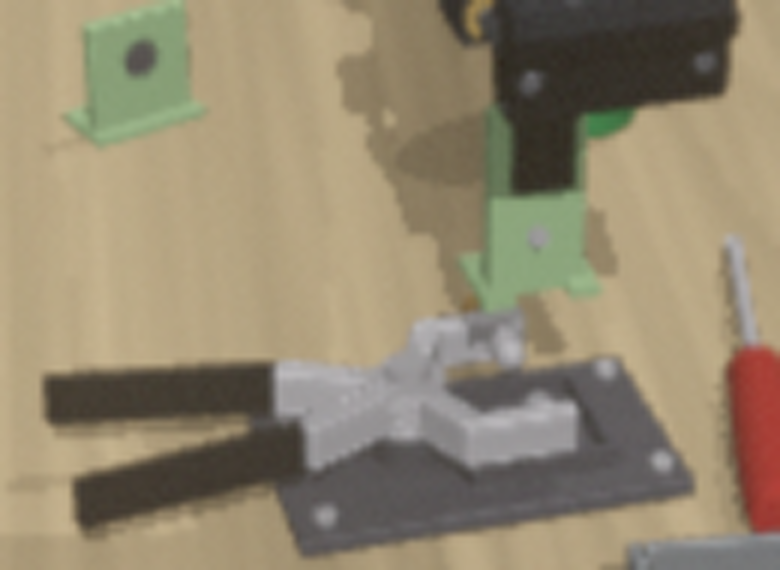

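```bash
python3 - <<'E'
from h import *
S=lambda u,v:(190+u/6-.5,150+v/6-.5)
R=lambda a:np.round(a*1000,1)
p=readout.read_state()["position"]; zb=p[2]-.0457
a=np.radians(8.4);X=np.array([np.cos(a),np.sin(a),0]);Y=np.array([-X[1],X[0],0])
def rel(n,u,v,z,b=None):
    q=ray("side",S(u,v),z);d=q-p;print(n,R(q),"rel tcp x,y:",R(d@X),R(d@Y))
rel("studtail",538,237,zb+.024)
rel("plate l",487,285,zb+.012);rel("plate r",585,275,zb+.012)
rel("foot r near corner",572,294,zb);rel("foot right tip",600,289,zb+.004);rel("foot l near",490,308,zb)
P=np.array([.571,-.053,0])
def rs(n,u,v,z):
    d=ray("side",S(u,v),z)-P;print(n,"squeezer frame",R(d@X),R(d@Y))
rs("near dome",541,408,.034);rs("far dome",511,345,.034);rs("wall top far",563,378,.016);rs("wall top near",603,445,.016);rs("strip right far",575,375,.016);rs("strip right near",610,440,.016)
rs("jaw end near",577,405,.042);rs("jaw end far",524,315,.042)
for c in("side","top"):
    for x,y in((69.5,25),(69.5,-25),(20.5,25),(20.5,-25)):
        q=P+X*x/1e3+Y*y/1e3+[0,0,.016];u=px(c,q);print(c,x,y,np.round(u,1), np.round(((u-[190,150])+.5)*6) if c=="side" else np.round([(249.5-u[1])*6,(u[0]-236+.5)*6+300]))
E
```

```text
studtail [617.7 -57.9 100.1] rel tcp x,y: -0.2 -6.3
plate l [597.9 -68.7  88.1] rel tcp x,y: -21.3 -14.2
plate r [633.5 -66.3  88.1] rel tcp x,y: 14.3 -17.0
foot r near corner [630.3 -59.1  76.1] rel tcp x,y: 12.1 -9.4
foot right tip [639.7 -63.5  80.1] rel tcp x,y: 20.7 -15.1
foot l near [599.6 -65.   76.1] rel tcp x,y: -19.1 -10.7
near dome squeezer frame 44.5 -22.4
far dome squeezer frame 46.4 21.9
wall top far squeezer frame 67.1 21.1
wall top near squeezer frame 67.5 -26.2
strip right far squeezer frame 72.2 21.9
strip right near squeezer frame 71.0 -23.8
jaw end near squeezer frame 53.8 -35.5
jaw end far squeezer frame 53.5 28.8
side 69.5 25 [283.8 211.5] [566. 372.]
side 69.5 -25 [290.7 223.2] [607. 442.]
side 20.5 25 [263.3 214.6] [443. 391.]
side 20.5 -25 [269.4 226.6] [480. 463.]
top 69.5 25 [248.5 173.9] [454. 378.]
top 69.5 -25 [265.9 171.1] [470. 482.]
top 20.5 25 [251.3 190.6] [353. 395.]
top 20.5 -25 [268.8 187.7] [371. 500.]
```

The side view shows the bracket held squarely above the nest; the measured nest frame and the bracket agree within ~1 mm. Lower it.

Request:
send_rows(moves=[[[0,0,0,0.07,0.1,1.5,-1],[0,0,0,0,0,1.5,-1],[0,0,0,0,0,1.2,-1],[0,0,0,0,0,0,-1],[0,0,0,0,0,0,-1]]])

```text
time_s: 8.1
position: [0.6153, -0.0499, 0.0781]
tcp_rot: [[-0.989, -0.146, -0.001], [-0.146, 0.989, 0.0], [0.001, 0.0, -1.0]]
force: [1.1, -0.6, -1.1]
opening: 0.093
```

Request:
send_rows(moves=[[[0,0,0,0,0,0.5,-1],[0,0,0,0,0,0.5,-1],[0,0,0,0,0,0.5,-1],[0,0,0,0,0,0.4,-1],[0,0,0,0,0,0,-1]]])

```text
time_s: 8.6
position: [0.6149, -0.0499, 0.0588]
tcp_rot: [[-0.989, -0.146, -0.001], [-0.146, 0.989, 0.0], [0.001, 0.001, -1.0]]
force: [0.5, -0.1, -0.2]
opening: 0.091
```

Request:
send_rows(moves=[[[0,0,0,0,0,0.25,-1],[0,0,0,0,0,0.15,-1],[0,0,0,0,0,0.1,-1],[0,0,0,0,0,0,-1],[0,0,0,0,0,0,-1]]])

```text
time_s: 9.1
position: [0.6155, -0.05, 0.0546]
tcp_rot: [[-0.989, -0.146, 0.0], [-0.146, 0.989, -0.0], [-0.0, -0.0, -1.0]]
force: [-0.7, -0.7, -0.8]
opening: 0.089
```

Request:
send_rows(moves=[[[0,0,0,0,0,0.1,-1],[0,0,0,0,0,0,-1],[0,0,0,0,0,0,-0.5],[0,0,0,0,0,0,-0.5],[0,0,0,0,0,0,-0.5]]])

```text
time_s: 9.6
position: [0.6155, -0.05, 0.0537]
tcp_rot: [[-0.989, -0.146, 0.0], [-0.146, 0.989, -0.0], [-0.0, -0.0, -1.0]]
force: [0.5, -0.2, 0.3]
opening: 0.229
```

Request:
send_rows(moves=[[[0,0,0,0,0,0,-0.5],[0,0,0,0,0,-1,-0.5],[0,0,0,0,0,-3,-0.5],[0,0,0,0,0,-3,-0.5],[0,0,0,0,0,-2,0]]])

```text
time_s: 10.1
position: [0.6164, -0.0502, 0.1464]
tcp_rot: [[-0.989, -0.146, 0.003], [-0.146, 0.989, -0.001], [-0.003, -0.001, -1.0]]
force: [0.3, 0.8, -0.6]
opening: 0.283
```

Request:
send_rows(moves=[[[0,0,0,2,0,0,1],[0,0,0,4,0.15,0,1],[0,0,0,4,0.2,0,1],[0,0,0,3,0,0,1],[0,0,0,0.95,0,0,1]]])

```text
time_s: 10.6
position: [0.4733, -0.0663, 0.144]
tcp_rot: [[-0.989, -0.145, -0.003], [-0.145, 0.989, 0.001], [0.003, 0.002, -1.0]]
force: [0.5, 0.3, 0.0]
opening: 0.714
```

Request:
send_rows(moves=[[[0,0,0,0,0,2,1],[0,0,0,0,0,2,1],[0,0,0,0,0,2,1],[0,0,0,0,0,0.5,1],[0,0,0,0,0,0,1]]])

```text
time_s: 11.1
position: [0.4775, -0.067, 0.0783]
tcp_rot: [[-0.989, -0.146, -0.0], [-0.146, 0.989, 0.0], [0.0, 0.0, -1.0]]
force: [-0.5, -0.1, 0.7]
opening: 0.993
```

```bash
python3 - <<'E'
from h import *
s=capture("side");p=readout.read_state();print(p["position"],p["opening"],px("side",p["position"]))
cv2.imwrite("pics/c5.png",cv2.resize(s[150:245,190:320],None,fx=6,fy=6,interpolation=cv2.INTER_CUBIC))
E
```

```text
[ 0.47781391 -0.06706973  0.07883161] 0.9985814934500434 [214.51261693 204.00774091]
```

View pics/c5.png

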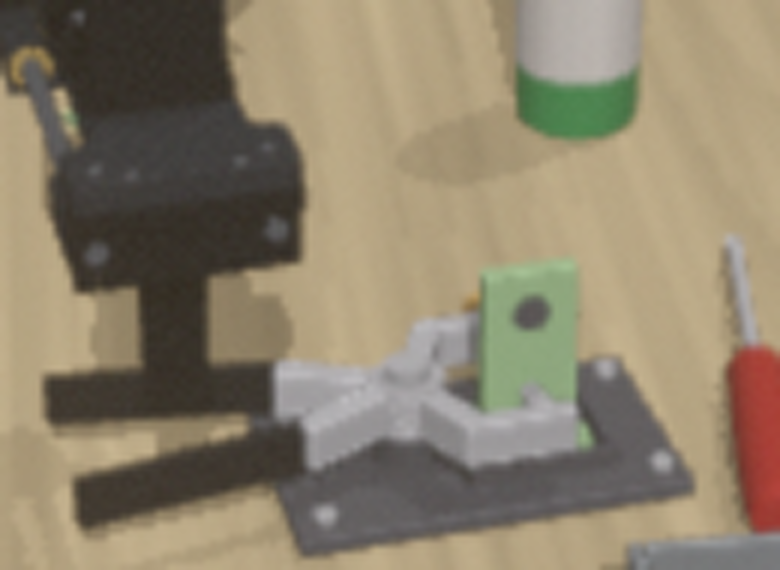

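The bracket stands in the nest, and the fingers are over the handles. Lowering outside the handles.

Request:
send_rows(moves=[[[0,0,0,0,0,1,1],[0,0,0,0,0,1.5,1],[0,0,0,0,0,0.5,1],[0,0,0,0,0,0,1],[0,0,0,0,0,0,1]]])

```text
time_s: 11.65
position: [0.4772, -0.067, 0.0488]
tcp_rot: [[-0.989, -0.146, 0.0], [-0.146, 0.989, -0.0], [-0.0, -0.0, -1.0]]
force: [0.4, -0.0, -0.1]
opening: 1.003
```

Request:
send_rows(moves=[[[0,0,0,0,0,1.5,1],[0,0,0,0,0,1.5,1],[0,0,0,0,0,0.5,1],[0,0,0,0,0,0,0.9],[0,0,0,0,0,0,0.8]]])

```text
time_s: 12.15
position: [0.4772, -0.067, 0.014]
tcp_rot: [[-0.989, -0.146, 0.001], [-0.146, 0.989, -0.0], [-0.001, -0.0, -1.0]]
force: [-0.3, 0.1, 0.3]
opening: 0.936
```

Request:
send_rows(moves=[[[0,0,0,0,0,0,0.7],[0,0,0,0,0,0,0.6],[0,0,0,0,0,0,0.5],[0,0,0,0,0,0,0.4],[0,0,0,0,0,0,0.4]]])

```text
time_s: 12.65
position: [0.4769, -0.0674, 0.0137]
tcp_rot: [[-0.989, -0.146, 0.0], [-0.146, 0.989, -0.001], [-0.0, -0.001, -1.0]]
force: [-1.0, -3.4, 0.8]
opening: 0.71
```

Request:
send_rows(moves=[[[0,0,0,0,0,0,0.32],[0,0,0,0,0,0,0.24],[0,0,0,0,0,0,0.2],[0,0,0,0,0,0,0.2],[0,0,0,0,0,0,0.2]]])

```text
time_s: 13.15
position: [0.4766, -0.0668, 0.0135]
tcp_rot: [[-0.989, -0.146, -0.001], [-0.146, 0.989, 0.0], [0.001, 0.0, -1.0]]
force: [-3.0, -4.4, 0.5]
opening: 0.605
```

Request:
send_rows(moves=[[[0,0,0,0,0,0,0.15],[0,0,0,0,0,0,0.1],[0,0,0,0,0,0,0.05],[0,0,0,0,0,0,0.05],[0,0,0,0,0,0,0.05]]])

```text
time_s: 13.65
position: [0.4764, -0.0674, 0.0134]
tcp_rot: [[-0.989, -0.147, -0.001], [-0.147, 0.989, -0.001], [0.001, -0.0, -1.0]]
force: [-4.6, -8.7, 1.2]
opening: 0.529
```

Request:
send_rows(moves=[[[0,0,0,0,0,0,0.04],[0,0,0,0,0,0,0.03],[0,0,0,0,0,0,0.02],[0,0,0,0,0,0,0.01],[0,0,0,0,0,0,0.01]]])

```text
time_s: 14.15
position: [0.4763, -0.0676, 0.0134]
tcp_rot: [[-0.989, -0.147, -0.001], [-0.147, 0.989, -0.001], [0.001, -0.0, -1.0]]
force: [-4.6, -9.6, -0.2]
opening: 0.503
```

```bash
python3 - <<'E'
from h import *
s=readout.read_state();print(s["opening"]*87,s["force"],s["moment"],s["position"])
s=capture("side")
cv2.imwrite("pics/c6.png",cv2.resize(s[170:245,190:320],None,fx=6,fy=6,interpolation=cv2.INTER_CUBIC))
E
```

```text
43.79357361810146 [-4.57628951 -9.55776627 -0.22564147] [-1.46736918  0.69951524 -0.03437638] [ 0.47627766 -0.06763486  0.01340471]
```

View pics/c6.png

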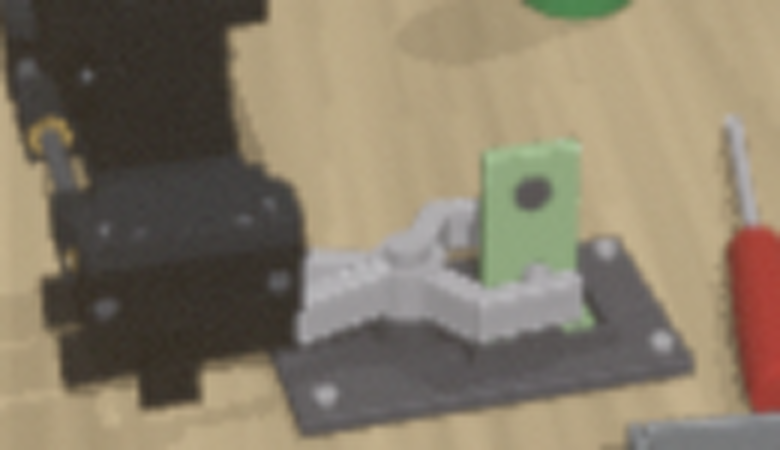

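Request:
send_rows(moves=[[[0,0,0,0,0,0,0.0],[0,0,0,0,0,0,-0.01],[0,0,0,0,0,0,-0.02],[0,0,0,0,0,0,-0.03],[0,0,0,0,0,0,-0.03]]])

```text
time_s: 14.7
position: [0.4761, -0.0677, 0.0134]
tcp_rot: [[-0.989, -0.147, -0.002], [-0.147, 0.989, -0.001], [0.002, -0.0, -1.0]]
force: [-4.8, -10.2, 0.3]
opening: 0.487
```

Request:
send_rows(moves=[[[0,0,0,0,0,0,-0.04],[0,0,0,0,0,0,-0.05],[0,0,0,0,0,0,-0.06],[0,0,0,0,0,0,-0.07],[0,0,0,0,0,0,-0.07]]])

```text
time_s: 15.2
position: [0.476, -0.0677, 0.0134]
tcp_rot: [[-0.989, -0.147, -0.002], [-0.147, 0.989, -0.001], [0.002, -0.0, -1.0]]
force: [-4.4, -10.2, 1.4]
opening: 0.47
```

Request:
send_rows(moves=[[[0,0,0,0,0,0,-0.08],[0,0,0,0,0,0,-0.09],[0,0,0,0,0,0,-0.1],[0,0,0,0,0,0,-0.11],[0,0,0,0,0,0,-0.11]]])

```text
time_s: 15.7
position: [0.4758, -0.0677, 0.0134]
tcp_rot: [[-0.989, -0.147, -0.002], [-0.147, 0.989, -0.001], [0.002, -0.0, -1.0]]
force: [-4.8, -9.9, 1.2]
opening: 0.447
```

Request:
send_rows(moves=[[[0,0,0,0,0,0,-0.12],[0,0,0,0,0,0,-0.13],[0,0,0,0,0,0,-0.14],[0,0,0,0,0,0,-0.14],[0,0,0,0,0,0,-0.14]]])

```text
time_s: 16.2
position: [0.4757, -0.0677, 0.0134]
tcp_rot: [[-0.989, -0.147, -0.003], [-0.147, 0.989, -0.001], [0.003, -0.0, -1.0]]
force: [-5.9, -9.8, 1.0]
opening: 0.43
```

Request:
send_rows(moves=[[[0,0,0,0,0,0,-0.15],[0,0,0,0,0,0,-0.16],[0,0,0,0,0,0,-0.17],[0,0,0,0,0,0,-0.17],[0,0,0,0,0,0,-0.17]]])

```text
time_s: 16.7
position: [0.4755, -0.0678, 0.0134]
tcp_rot: [[-0.989, -0.147, -0.003], [-0.147, 0.989, -0.001], [0.003, -0.0, -1.0]]
force: [-6.3, -10.9, 1.2]
opening: 0.418
```

Request:
send_rows(moves=[[[0,0,0,0,0,0,-0.18],[0,0,0,0,0,0,-0.19],[0,0,0,0,0,0,-0.2],[0,0,0,0,0,0,-0.2],[0,0,0,0,0,0,-0.2]]])

```text
time_s: 17.2
position: [0.476, -0.0672, 0.0134]
tcp_rot: [[-0.989, -0.146, -0.002], [-0.146, 0.989, 0.0], [0.002, 0.0, -1.0]]
force: [-4.4, -7.0, -0.8]
opening: 0.404
```

```bash
python3 - <<'E'
from h import *
o=[];f=[]
for i in range(6):
    im=capture("side");s=readout.read_state();o.append(s["opening"]*87);f.append(s["force"])
print(np.round(o,2),np.mean(o));print(np.round(f,1).tolist(),s["position"],s["time_s"])
import cv2
a=cv2.imread("pics/c6.png");b=cv2.resize(im[170:245,190:320],None,fx=6,fy=6,interpolation=cv2.INTER_CUBIC)
cv2.imwrite("pics/c7.png",np.vstack([a[100:375,400:680],b[100:375,400:680]]))
E
```

```text
[34.7  34.94 34.86 34.7  34.79 35.07] 34.843770335330454
[[-3.5, -7.3, 0.3], [-4.1, -6.9, -0.5], [-4.3, -7.5, 1.2], [-4.5, -7.1, 0.2], [-3.2, -7.6, 0.4], [-4.2, -6.3, 1.3]] [ 0.4760443  -0.06715369  0.01339005] 17.5
```

View pics/c7.png

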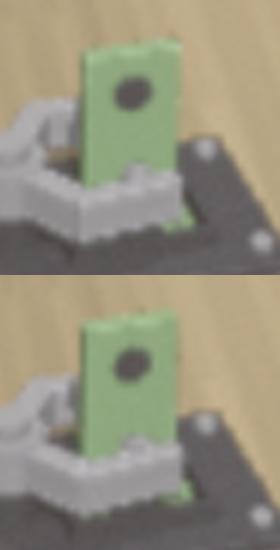

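Resistance dropped sharply (12.6 → 8 N, arm sprang back) at ~35 mm, so I stop here. I'll release, pausing on the way to check the stud isn't pushing back.

Request:
send_rows(moves=[[[0,0,0,0,0,0,-0.15],[0,0,0,0,0,0,-0.1],[0,0,0,0,0,0,-0.07],[0,0,0,0,0,0,-0.07],[0,0,0,0,0,0,-0.07]]])

```text
time_s: 18.0
position: [0.4769, -0.0668, 0.0134]
tcp_rot: [[-0.989, -0.146, -0.0], [-0.146, 0.989, 0.0], [0.0, 0.0, -1.0]]
force: [-1.4, -3.9, -2.2]
opening: 0.462
```

Request:
send_rows(moves=[[[0,0,0,0,0,0,0.0],[0,0,0,0,0,0,0.05],[0,0,0,0,0,0,0.05],[0,0,0,0,0,0,0.05],[0,0,0,0,0,0,0.05]]])

```text
time_s: 18.5
position: [0.4775, -0.067, 0.0136]
tcp_rot: [[-0.989, -0.146, 0.001], [-0.146, 0.989, -0.0], [-0.001, -0.001, -1.0]]
force: [0.6, -3.3, -2.0]
opening: 0.522
```

Request:
send_rows(moves=[[[0,0,0,0,0,0,0.03],[0,0,0,0,0,0,0.0],[0,0,0,0,0,0,-0.05],[0,0,0,0,0,0,-0.07],[0,0,0,0,0,0,-0.07]]])

```text
time_s: 19.0
position: [0.4769, -0.0669, 0.0136]
tcp_rot: [[-0.989, -0.146, 0.0], [-0.146, 0.989, -0.0], [-0.0, -0.0, -1.0]]
force: [0.4, -1.3, -3.5]
opening: 0.465
```

On re-closing to the same 40.5 mm the force is 1–4 N, where it was 11 N before: the stud is home. Release and lift clear.

Request:
send_rows(moves=[[[0,0,0,0,0,0,0.1],[0,0,0,0,0,0,0.3],[0,0,0,0,0,0,0.5],[0,0,0,0,0,0,0.7],[0,0,0,0,0,0,1]]])

```text
time_s: 19.5
position: [0.4767, -0.0666, 0.0136]
tcp_rot: [[-0.989, -0.146, -0.0], [-0.146, 0.989, 0.0], [0.0, 0.0, -1.0]]
force: [1.5, 0.9, 0.1]
opening: 0.828
```

Request:
send_rows(moves=[[[0,0,0,0,0,0,1],[0,0,0,0,0,0,1],[0,0,0,0,0,0,1],[0,0,0,0,0,-1,1],[0,0,0,0,0,-2,1]]])

```text
time_s: 20.0
position: [0.4757, -0.0664, 0.0433]
tcp_rot: [[-0.989, -0.146, -0.003], [-0.146, 0.989, 0.001], [0.003, 0.002, -1.0]]
force: [0.7, -0.4, 0.4]
opening: 0.999
```

Request:
send_rows(moves=[[[0,0,0,0,0,-4,1],[0,0,0,0,0,-4,1],[0,0,0,0,0,-4,1],[0,0,0,0,0,-3,1],[0,0,0,0,0,0,1]]])

```text
time_s: 20.5
position: [0.4794, -0.0677, 0.1983]
tcp_rot: [[-0.989, -0.146, 0.01], [-0.146, 0.989, -0.004], [-0.009, -0.005, -1.0]]
force: [1.4, -0.5, -0.0]
opening: 1.001
```

Request:
send_rows(moves=[[[0,0,0,0,4,0,1],[0,0,0,0,4.5,0,1],[0,0,0,0,4.5,0,1],[0,0,0,0,4.5,0,1],[0,0,0,0,2,0,1]]])

```text
time_s: 21.0
position: [0.446, 0.1289, 0.1929]
tcp_rot: [[-0.989, -0.148, -0.003], [-0.148, 0.989, 0.001], [0.003, 0.001, -1.0]]
force: [-0.2, 0.2, -0.8]
opening: 1.003
```

```bash
python3 - <<'E'
from h import *
s=capture("side");t=capture("top");p=readout.read_state();print(p["position"],p["opening"],p["force"])
g=lambda im:np.clip(255*(im/255.)**.6,0,255).astype(np.uint8)
a=cv2.resize(s[180:245,190:320],None,fx=5,fy=5,interpolation=cv2.INTER_CUBIC)
b=cv2.resize(cv2.rotate(t[158:250,236:286],cv2.ROTATE_90_CLOCKWISE),None,fx=5,fy=5,interpolation=cv2.INTER_CUBIC)
o=np.zeros((600,650,3),np.uint8);o[:325]=g(a);o[340:590,:460]=g(b)
cv2.imwrite("pics/c8.png",o)
E
```

```text
[0.44649946 0.12833832 0.19297943] 0.9989641824075044 [ 0.23876325 -0.93621559 -0.21010166]
```

View pics/c8.png

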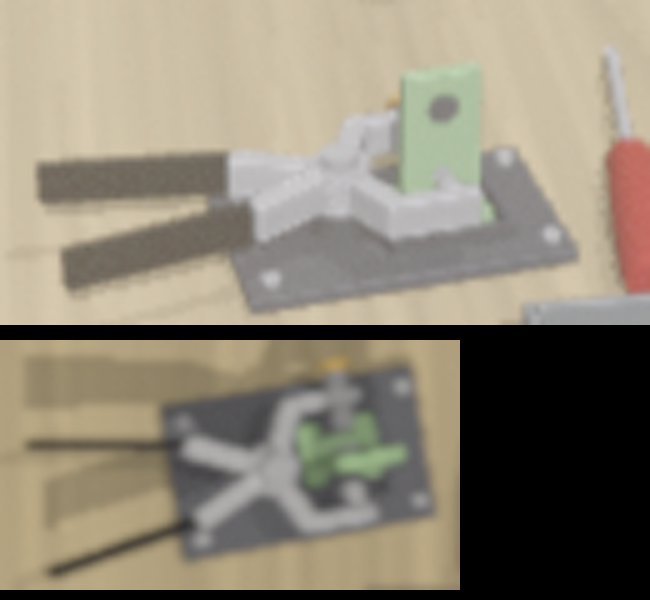

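The handles are sprung open and the bracket stands in the nest (side crop about (440,130)). The arm is clear of everything, so I'm handing in.

```bash
python3 -c "
from rig import bot
print(bot.hand_in())"
```

```text
the job is handed in; nothing more can be done
None
```

The studded light-green bracket is standing in the squeezer's nest with its stud pressed home, and I've handed the job in at about 21 s. There was no verdict to read.

- **Squeeze:** I closed the handles in small steps. At about 35 mm opening the net wrist force dropped from about 12.6 N to 8 N, and I stopped closing there.
- **Stud home:** as a check I let the handles open part way, then closed them again only to 40.5 mm, short of where it gave. The force there was under 2 N sideways, compared with about 11 N on the first closing, so the stud was no longer resisting. I didn't measure the stud head's position directly, because the pictures are too coarse to show it.
- **Force on the bracket:** I had no direct reading of the force between the jaws and the bracket. The wrist felt only the difference between the two handles, because the gripper was slightly off the squeezer's centre.
- **Final picture:** it shows the handles sprung open, the bracket upright in the nest and the gripper well clear. I did not touch any of the other things.

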